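Rotate the key canisters in the drawer bay

ROBOT

A 6-joint arm with a two-finger parallel gripper is mounted at the origin on the work surface. World frame = base frame: x ahead of the robot, y to its left, z up, the work surface at z = 0. Lengths are in m, angles in rad, forces in N, time in s.
With the tool pointing down it reaches from about 0.4 to 0.825 m from the base axis. Payload 7 kg.
Tool frame: the origin (TCP) lies between the finger pads; the fingertips stand 25 mm ahead of it and the grasp point (between the pads) lies 6 mm ahead of it (arm.tip_extent is the z of the fingertips in the tool frame, in m); z points along the fingers, x is the direction in which the jaws open and shut, and the axes are right-handed (so a half turn about z gives the same grasp; the last joint's range is limited). The gripper opens to 88 mm and grips with 3 to 60 N. Pads are 19 mm wide; open, the fingers measure 130 mm over their backs; the gripper's body (78 mm by 193 mm) begins 47 mm behind the grasp point.
Start: joints at [1.574, 0.359, 0.012, 0, -1.224, -0.288], TCP at [0.19, 0.648, 0.252] pointing down, gripper open.
Joint ranges: [-3.07, 3.07], [-1.43, 2.12], [-1.02, 1.25], [-3.03, 1.67], [-3.05, -0], [-3.03, 3.03]. Speed limits (rad/s): [2.39, 2.39, 3.01, 3.14, 3.14, 3.14].

INTERFACE

Orientations are given as [roll, pitch, yaw] about the fixed x, y, z axes, in that order (R = Rz(yaw) Ry(pitch) Rx(roll)).
In Python, from station import monitor, grab_frame, job_done, arm gives the robot as it stands.
- The arm moves only by the shell command python3 -m jog 'ROWS' [FORCE]. ROWS is JSON, a list that holds one entry, the list of rows, each a list of 7 numbers: the shift along the world's x, y, z in m, then the turn, a rotation vector about the world's x, y, z in rad, then the opening, from 0 (shut) to 1 (fully open). In form: [[[dx, dy, dz, ax, ay, az, claw], ...]]. A call has 1 to 20 rows; each row shifts and turns the commanded pose from where the row before left it; what a row does not reach is not made up. A row lasts 1/8 s, in which the tool goes at most 62.5 mm and 10.7 degrees, less where a joint would pass 70% of its speed; a pose out of reach is approached as far as the arm can. A call is refused whole if a number of a shift passes 0.0625 or a number of a turn 0.188, either way. A call with a gripper value outside its range is refused whole. The fingers move at their own pace and stop on an object; FORCE is the grip in N (left out, the last holds). Time passes only in rows, so rows that do not move let the fingers close. It gives the time, the measured TCP pose, the force and the opening at its end, in the units of the state.
- monitor.get_state(): the state, without advancing time (a new reading comes with each control period).
- grab_frame(name): name is "scene" or "top" or "wrist"; returns a dict with "pixels" (420x560x3 uint8, red, green, blue), "K" (3x3 intrinsics, pixels), "k1" (the pictures are not rectified: a ray, as slopes to the right and down, at radius r is drawn at 1 + k1 r^2 times it, then the intrinsics apply), "view" (4x4, takes a point from world to camera coordinates); the wrist camera has in their place "hand_eye" (4x4, takes a point from camera to tool coordinates, whose origin is the TCP and whose axes are the tool frame's). Camera axes: x right, y down, z forward; pixel columns grow to the right and rows downward; lengths in m; the calibration is good to about 2 mm. A picture is of the moment at which its call begins: read the wrist's pose just before it. There is no depth.
- job_done(): hands the job in, once; it reports no verdict.
The state is a dict: "t": time; "q": joint angles; "qd": joint speeds; "joint_efforts": joint torques, N m; "eef_pos": TCP position; "ee_rot": TCP orientation; "force": force on the tool from outside, world axes, zero at the start; "moment": the same for the moment, N m; "width": finger opening in m.
Only numpy, scipy, OpenCV 4.12 (cv2) and the standard library are available. Lean on these libraries where they do the work, as an engineer would, in place of code of your own. Each camera call takes 0.05 s, during which the arm holds its last target.

TASK

Rotate the stock of key canisters in the pine bay: first draw the two older canisters, already in the lane under the shelf, forward to the front lip in the order they stand, then lift the new canister straight off the spare one it is nested on and set it down in the lane right behind them. The three must stand upright in a closed-up row, with the first at the lip and no gap as wide as a finger. Keep every canister upright, do not drop the new one, and leave the spare canister and everything else where it is.

Things in the scene. Friction and masses are not known exactly. Their poses are not given: they have to be found in the camera images.
- bay: Fixed pine stock bay. Origin: on the drawer bottom below the middle of the inner face of the lane's front lip; x along the lane from lip (robot's right) to back (robot's left), y towards the robot, z up. Base board top (lane floor) z 10 mm, x -30 to 270, y +-125. Lip x -12 to 0, top z 24. Lane guides: inner faces y +-36, 8 thick, tops z 22, x 0 to 235. Lane open above except under the shelf board.
- shelf_edge (a point): Middle of the lower front edge of the bay's shelf board, over the rear of the lane, at x 140, y 0, z 265 mm in the bay's frame. The board is 18 mm thick, x 140 to 265, y +-125, with small cardboard boxes on it (x 200 to 253, up to z 318), carried by two 20 mm square posts at x 250, y +-112.
- old_front: Squat clear-glass key canister with plain tin lid, round, upright, 72 mm high, 0.22 kg: foot 43 mm diameter, 8 mm high; glass 52 mm diameter; lid 54 mm diameter from 53 mm up to 72 mm, its top a recess 6 mm deep. Origin: centre of underside, z up. Stands in the lane, the nearer to the lip. All four are alike; with friction near 1, dragging by the lid tips one.
- old_rear: Squat clear-glass key canister with plain tin lid, round, upright, 72 mm high, 0.22 kg: foot 43 mm diameter, 8 mm high; glass 52 mm diameter; lid 54 mm diameter from 53 mm up to 72 mm, its top a recess 6 mm deep. Origin: centre of underside, z up. Stands in the lane behind old_front, under the shelf board.
- new_can: Squat clear-glass key canister with plain tin lid, round, upright, 72 mm high, 0.22 kg: foot 43 mm diameter, 8 mm high; glass 52 mm diameter; lid 54 mm diameter from 53 mm up to 72 mm, its top a recess 6 mm deep. Origin: centre of underside, z up. Upper of a stack of two to the right of the bay, nearer or farther: its foot sits loosely (2 mm play) in the lid recess of spare_can, origin 66 mm above that one's.
- spare_can: Squat clear-glass key canister with plain tin lid, round, upright, 72 mm high, 0.22 kg: foot 43 mm diameter, 8 mm high; glass 52 mm diameter; lid 54 mm diameter from 53 mm up to 72 mm, its top a recess 6 mm deep. Origin: centre of underside, z up. Lower one of the stack, on the drawer bottom; it stays where it is.
- padlock: Squat brass padlock, lying flat on the bay's base board on the robot's side of the lane (bay +y): body 50 x 52 x 26 mm, steel shackle to 56 mm along +x. Origin: under the body's centre. A bystander.
- hinge: Zinc butt hinge, folded, lying flat on the base board on the far side of the lane (bay -y), 80 mm long along x, 42 mm wide, 9 mm high. Origin: under its middle. A bystander.
- hasp: Rusted hasp lying flat on the drawer bottom at the far left, 120 x 40 mm, 10 mm high. Origin: under its middle. A bystander.
- oil_tin: Round plain steel oil tin, 60 mm diameter, 135 mm high, standing on the drawer bottom to the right of the bay, 13 cm or more from the stack. Origin: centre of its underside. A bystander.
Things that resemble listed ones, but are neither listed nor needed, are in the scene too. What is shaped like the old_rear but green or pink is not meant.

How it is judged:
By the outcome, as a careful person would: the job done as asked, in the order asked, and still so for the second after the job is handed in, with the robot touching nothing.
It also fails if it takes over 62 s, if anything falls off the work surface, if the arm or the gripper's body presses on something with over 40 N, if the wrist force passes 120 N, or if a joint passes its speed limit or range.

## Working session

There is one attempt and no reset: what is moved stays moved. The work goes in short steps, Python scripts to look and compute and a shell command to move; the robot and the scene stay as the last step left them, time stands still between calls to the robot, and variables do not carry over. Pictures are saved under pics/ and viewed, and the job is handed in when it is done.

```bash
ls; mkdir -p pics
cat > h.py <<'E'
import numpy as np,cv2
from station import monitor,grab_frame,arm
from scipy.spatial.transform import Rotation as R
def snap(n,f):
    s=monitor.get_state(); d=grab_frame(n); cv2.imwrite(f'pics/{f}.png',d['pixels'][:,:,::-1])
    T=np.eye(4)
    if n=='wrist':
        T[:3,:3]=R.from_euler('xyz',s['ee_rot']).as_matrix() if len(s['ee_rot'])==3 else np.array(s['ee_rot']); T[:3,3]=s['eef_pos']
        view=np.linalg.inv(T@np.array(d['hand_eye']))
    else: view=np.array(d['view'])
    np.savez(f'pics/{f}.npz',K=d['K'],k1=d['k1'],view=view)
    return d,s
def cam(f):
    z=np.load(f'pics/{f}.npz');return z['K'],float(z['k1']),z['view']
def ray(f,u,v):
    K,k1,V=cam(f)
    p=cv2.undistortPoints(np.array([[[u,v]]],float),K,np.array([k1,0,0,0.]))[0,0]
    C=np.linalg.inv(V); d=C[:3,:3]@np.array([p[0],p[1],1]); return C[:3,3],d/np.linalg.norm(d)
def onz(f,u,v,z):
    o,d=ray(f,u,v); return o+d*(z-o[2])/d[2]
def tri(*obs):
    A=np.zeros((3,3));b=np.zeros(3)
    for f,u,v in obs:
        o,d=ray(f,u,v);P=np.eye(3)-np.outer(d,d);A+=P;b+=P@o
    x=np.linalg.solve(A,b)
    return x,[np.linalg.norm(np.cross(x-ray(*q)[0],ray(*q)[1])) for q in obs]
def proj(f,p):
    K,k1,V=cam(f);q=V[:3,:3]@np.array(p)+V[:3,3];a=q[:2]/q[2];a=a*(1+k1*(a@a));return K[:2,:2]@a+K[:2,2]
E
python3 - <<'E'
from h import *
for n in ['scene','top','wrist']:
    d,s=snap(n,n+'0'); print(n,d['K'],d['k1'],np.linalg.inv(cam(n+'0')[2]).round(3))
print(s, arm.tip_extent,[a for a in dir(arm) if a[0]!='_'])
E
```

```text
pics
scene [[472.55807013   0.         276.04179835]
 [  0.         472.55807013 215.60351345]
 [  0.           0.           1.        ]] -0.09447343349697276 [[-0.062  0.601 -0.797  1.479]
 [ 0.998  0.033 -0.053  0.08 ]
 [-0.005 -0.799 -0.602  0.883]
 [ 0.     0.     0.     1.   ]]
top [[414.49322339   0.         279.31962729]
 [  0.         414.49322339 205.18171183]
 [  0.           0.           1.        ]] -0.08509777145488938 [[-0.012 -0.993  0.118  0.424]
 [-1.     0.015  0.027  0.016]
 [-0.029 -0.118 -0.993  1.315]
 [ 0.     0.     0.     1.   ]]
wrist [[334.88627835   0.         281.84226664]
 [  0.         334.88627835 209.89925916]
 [  0.           0.           1.        ]] -0.042965008344866426 [[-0.281 -0.914 -0.292  0.268]
 [-0.96   0.268  0.085  0.625]
 [ 0.001  0.304 -0.953  0.386]
 [ 0.     0.     0.     1.   ]]
{'t': 0.1, 'q': array([ 1.57410876e+00,  3.59340765e-01,  1.11632953e-02, -3.15691392e-04,
       -1.22410091e+00, -2.88105492e-01]), 'qd': array([ 0.00093332, -0.00182654,  0.00290292,  0.00117646, -0.00121679,
       -0.00056173]), 'joint_efforts': array([-1.24050868e-03, -5.84165311e+01,  2.93754995e+01,  7.01566815e+00,
        1.02622923e-02, -4.58205147e-05]), 'eef_pos': array([0.18955165, 0.6474267 , 0.25070414]), 'ee_rot': array([-3.14145606e+00, -1.50529941e-03, -1.85569697e+00]), 'force': array([ 0.51599601,  0.49261042, -0.01519842]), 'moment': array([-0.01737651, -0.03231273, -0.01453444]), 'width': 0.08761430384767818} 0.025 ['Unreachable', 'tip_extent']
```

View pics/scene0.png

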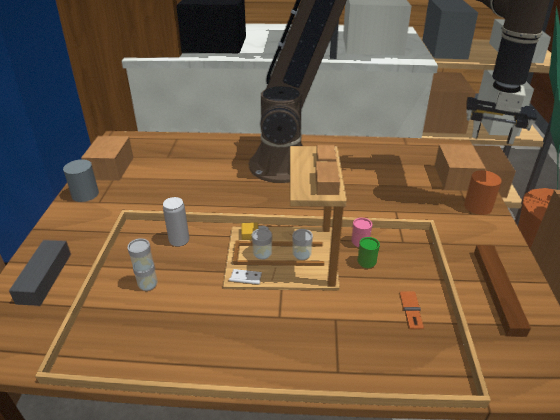

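View pics/top0.png

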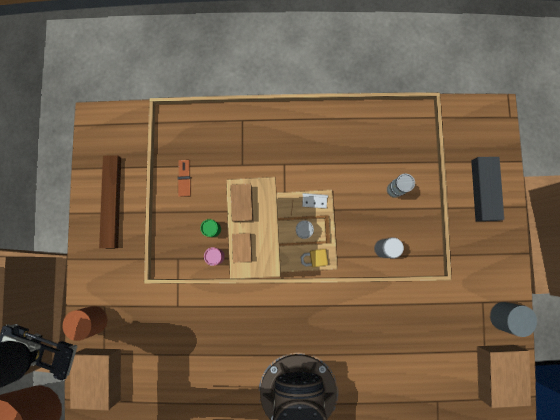

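View pics/wrist0.png

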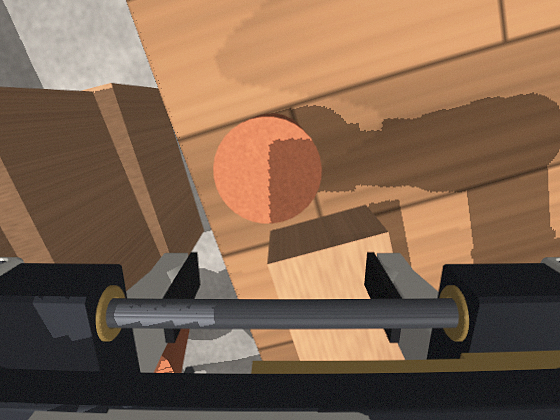

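The scene view shows the stack at about (140,250)/(146,278) and the oil tin at (176,222). The lane cans are at (262,243) and (302,245), pink at (362,232) and green at (368,254). In the top view the stack is at (403,184), old_front at (305,230), and old_rear is hidden under the shelf.

Run:
```python
import cv2
a=cv2.imread('pics/scene0.png')[190:305,110:390]; cv2.imwrite('pics/sc1.png',cv2.resize(a,None,fx=2.8,fy=2.8,interpolation=2))
a=cv2.imread('pics/top0.png')[165:290,215:425]; cv2.imwrite('pics/tc1.png',cv2.resize(a,None,fx=3.8,fy=3.8,interpolation=2))
```

```text
(no output)
```

View pics/sc1.png

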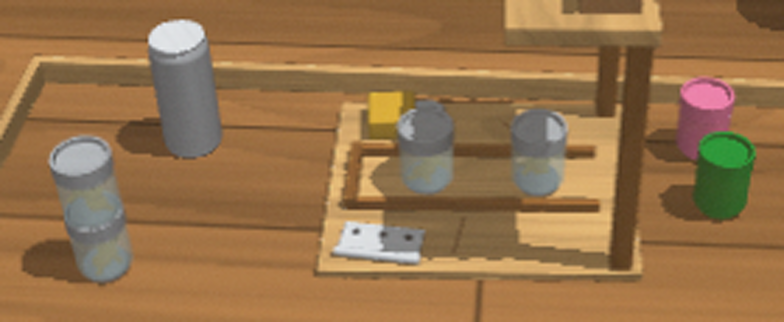

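View pics/tc1.png

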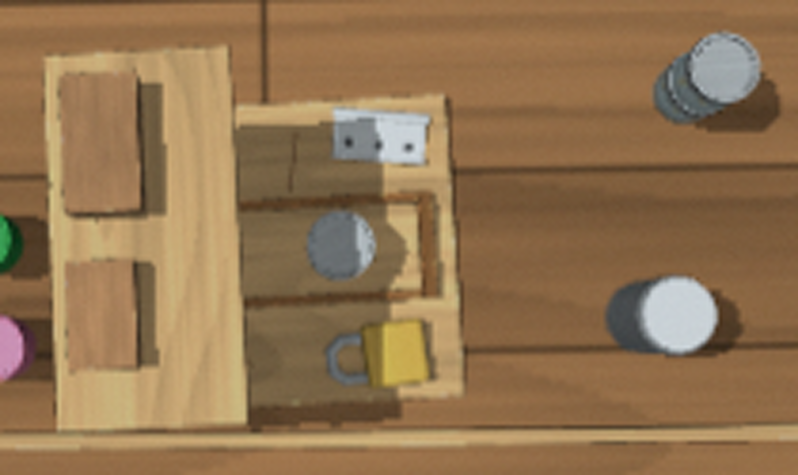

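Run:
```python
from h import *
t=lambda x,y:(215+x/3.8,165+y/3.8); s=lambda x,y:(110+x/2.8,190+y/2.8)
for n,a,b in [('stacktop lid',t(724,68),s(82,157)),('oldfront lid',t(341,244),s(426,126)),('padlock topc',t(396,355),s(390,100)),
  ('board far right corner(bay -x,-y)',t(446,96),s(318,271)),('oil top',t(678,314),s(179,38)),('lip far end top',t(430,193),s(350,203))]:
    x,e=tri(('top0',*a),('scene0',*b)); print(n,x.round(4),np.round(e,4),'z0.082:',onz('top0',*a,.082).round(4))
print('near right board corner',onz('top0',*t(465,397),.01).round(4),onz('top0',*t(446,96),.01).round(4))
print('oldrear scene lid', onz('scene0',*s(540,127),.082).round(4),'front',onz('scene0',*s(426,126),.082).round(4))
print('green',onz('top0',210,228,.072).round(3),'pink',onz('top0',213,257,.072).round(3))
print('lip inner top far/near',onz('top0',*t(418,193),.024).round(4),onz('top0',*t(424,297),.024).round(4))
print('board L near far scene',onz('scene0',*s(641,270),.0).round(4),onz('scene0',*s(318,273),.0).round(4))
```

```text
stacktop lid [ 0.6243 -0.3165  0.1304] [0.0014 0.0014] z0.082: [ 0.6328 -0.3316  0.082 ]
oldfront lid [ 0.4982 -0.0242  0.0761] [0.0011 0.0011] z0.082: [ 0.4979 -0.0251  0.082 ]
padlock topc [ 0.4106 -0.069   0.0371] [0.0001 0.0001] z0.082: [ 0.4111 -0.0662  0.082 ]
board far right corner(bay -x,-y) [ 0.6256 -0.1162  0.0028] [0.002 0.002] z0.082: [ 0.6137 -0.1102  0.082 ]
oil top [ 0.4386 -0.2737  0.1282] [0.0015 0.0015] z0.082: [ 0.4394 -0.2865  0.082 ]
lip far end top [ 0.5429 -0.0982  0.0131] [0.0036 0.0036] z0.082: [ 0.5369 -0.0956  0.082 ]
near right board corner [ 0.3753 -0.1267  0.01  ] [ 0.6248 -0.1175  0.01  ]
oldrear scene lid [0.5008 0.0864 0.082 ] front [ 0.5053 -0.0223  0.082 ]
green [0.506 0.26  0.072] pink [0.419 0.251 0.072]
lip inner top far/near [ 0.5424 -0.091   0.024 ] [ 0.4572 -0.0938  0.024 ]
board L near far scene [0.6047 0.1843 0.    ] [ 0.6255 -0.1144  0.    ]
```

Taken for canisters: tin and glass at scene (262,243), (302,245), stack top (140,250), spare (146,278); green (368,254) and pink (362,232), the wrong colour; oil tin (176,222), too tall. By description old_front is (262,243), old_rear (302,245) and new_can (140,250). The close crop confirms it: clear glass with tin lids.

The bay origin is roughly (0.499,-0.092). The shelf and the lids mean a 30° tilted grip towards +y. I'll move over with the camera on the lip side.

```bash
python3 -m jog '[[[0.039,-0.025,0.021,0,0,-0.0624,1],[0.039,-0.025,0.021,0,0,-0.0624,1],[0.039,-0.025,0.021,0,0,-0.0624,1],[0.039,-0.025,0.021,0,0,-0.0624,1],[0.039,-0.025,0.021,0,0,-0.0624,1],[0.039,-0.025,0.021,0,0,-0.0624,1],[0.039,-0.025,0.021,0,0,-0.0624,1],[0.039,-0.025,0.021,0,0,-0.0624,1],[0,-0.05,0,0,0,-0.0624,1],[0,-0.05,0,0,0,-0.0624,1],[0,-0.05,0,0,0,-0.0624,1],[0,-0.05,0,0,0,-0.0624,1],[0,-0.05,0,0,0,-0.0624,1],[0,-0.05,0,0,0,-0.0624,1],[0,-0.05,0,0,0,-0.0624,1],[0,-0.05,0,0,0,-0.0624,1],[0,-0.05,0,0,0,-0.0624,1],[0,-0.05,0,0,0,-0.0624,1],[0,-0.05,0,0,0,-0.0624,1],[0,-0.05,0,0,0,-0.0624,1]]]' 25
python3 - <<'E'
from h import *
d,s=snap('wrist','w1');print(s['t'],s['eef_pos'],s['ee_rot'],s['q'])
E
```

```text
t: 2.65
eef_pos: [0.5013, -0.1538, 0.4196]
ee_rot: [3.141, 0.0, -3.106]
force: [0.3, 0.1, -0.1]
width: 0.0877
2.65 [ 0.50126312 -0.1537874   0.41955247] [ 3.14144047e+00  1.36860406e-04 -3.10552574e+00] [ 7.67078245e-02  4.18287722e-02 -1.69890532e-02 -1.46756387e-04
 -1.51183557e+00 -4.06322615e-02]
```

View pics/w1.png

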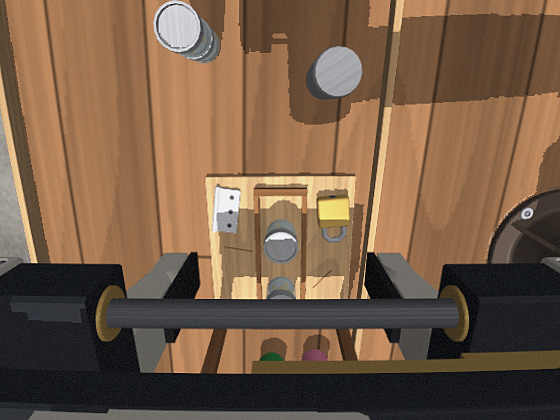

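w1 shows the stack lid at about (180,26), oil tin (337,72), old_front lid (281,245), old_rear (281,288) partly behind the rail, lip (281,190), hinge (228,210) and padlock (333,210). Next I tilt and get a second view.

```bash
python3 -m jog '[[[0,-0.02,-0.02,0.131,0.0047,0,1],[0,-0.02,-0.02,0.131,0.0047,0,1],[0,-0.02,-0.02,0.131,0.0047,0,1],[0,-0.02,-0.02,0.131,0.0047,0,1],[0,0,0,0,0,0,1]]]'
python3 - <<'E'
from h import *
d,s=snap('wrist','w2');print(s['t'],s['eef_pos'],s['ee_rot'],s['q'])
T=R.from_euler('xyz',s['ee_rot']).as_matrix();print(T)
a=cv2.imread('pics/w1.png')[0:310,140:400]; cv2.imwrite('pics/w1c.png',cv2.resize(a,None,fx=1.93,fy=1.93,interpolation=2))
E
```

```text
t: 3.32
eef_pos: [0.5008, -0.2348, 0.335]
ee_rot: [2.612, -0.006, -3.109]
force: [-0.6, 1.4, 0.6]
width: 0.0878
3.325 [ 0.50081333 -0.23480451  0.33498662] [ 2.61177908 -0.00608618 -3.10916078] [-0.41878385  0.30365928  0.2041482  -0.47449754 -1.70950087  0.44002061]
[[-0.99945562 -0.02490644 -0.02163628]
 [-0.03242558  0.86254727  0.50493643]
 [ 0.00608614  0.50536312 -0.86288532]]
```

View pics/w2.png

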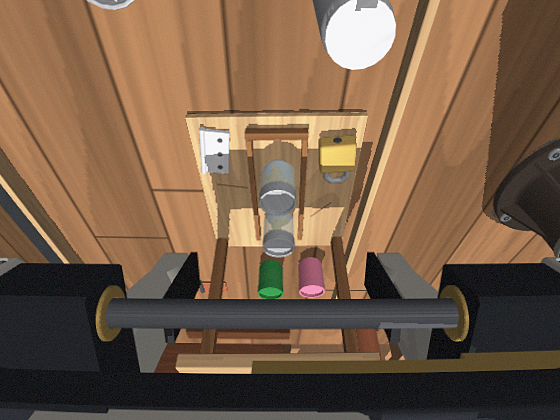

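View pics/w1c.png

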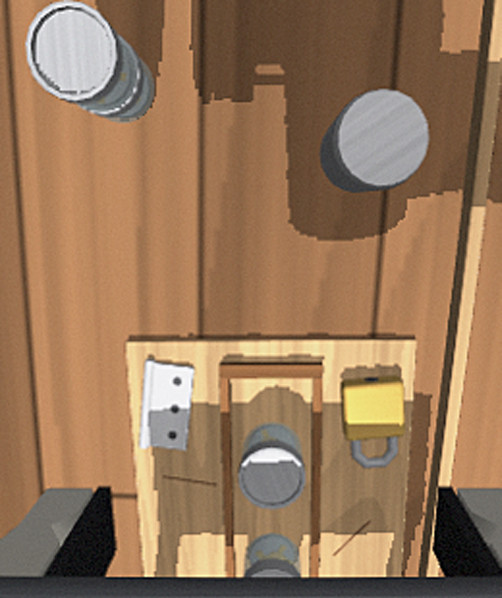

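Run:
```python
import cv2
a=cv2.imread('pics/w2.png')[100:300,180:380]; cv2.imwrite('pics/w2c.png',cv2.resize(a,None,fx=3,fy=3,interpolation=2))
a=cv2.imread('pics/w1.png')[165:305,190:370]; cv2.imwrite('pics/w1d.png',cv2.resize(a,None,fx=4,fy=4,interpolation=2))
```

```text
(no output)
```

View pics/w2c.png

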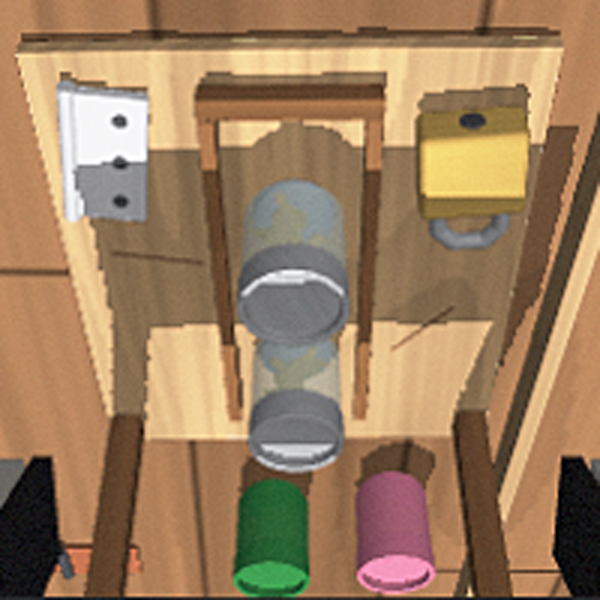

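View pics/w1d.png

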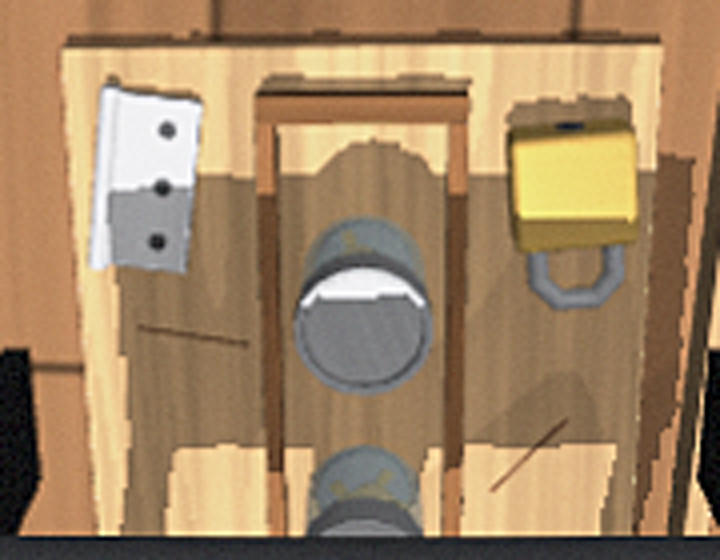

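Run:
```python
from h import *
a=lambda x,y:('w1',190+x/4,165+y/4); b=lambda x,y:('w2',180+x/3,100+y/3)
t=lambda x,y:('top0',215+x/3.8,165+y/3.8); s=lambda x,y:('scene0',110+x/2.8,190+y/2.8)
def pr(n,*o):
    x,e=tri(*o);print(n,x.round(4),np.round(e,4))
pr('lip in far',a(276,123),b(214,117)); pr('lip in near',a(447,122),b(372,115)); pr('board far corner',a(63,48),b(20,50)); pr('board near corner',a(661,46),b(560,50))
pr('front lid',a(364,329),b(294,306)); pr('front all',a(364,329),b(294,306),t(341,244),s(426,126))
pr('rear lid',b(297,445),s(540,127))
print('rear w2 z.082',onz(*b(297,445),.082),'front',onz(*b(294,306),.082),onz(*a(364,329),.082))
w=lambda x,y:('w1',140+x/1.93,y/1.93)
pr('stack lid w1,top',w(72,50),t(724,68));pr('stack all',w(72,50),t(724,68),s(82,157));print(onz(*w(72,50),.138))
for p in [(276,123),(447,122)]: print('lip z24',onz(*a(*p),.024))
for p in [(278,440),(445,440)]: print('guide z22',onz(*a(*p),.022))
for p in [(63,48),(661,46)]: print('board z10',onz(*a(*p),.01))
# guides rear end / w2
for p in [(240,418),(357,415)]: print('guide end w2',onz(*b(*p),.022))
```

```text
lip in far [ 0.5363 -0.0883  0.0219] [0.0002 0.0002]
lip in near [ 0.4641 -0.0914  0.0218] [0.0016 0.0016]
board far corner [ 0.6257 -0.1138  0.0084] [0.0004 0.0004]
board near corner [ 0.3793 -0.1249  0.015 ] [0.0003 0.0003]
front lid [ 0.4974 -0.0242  0.0823] [0. 0.]
front all [ 0.498  -0.0232  0.0787] [0.0009 0.002  0.002  0.0021]
rear lid [0.4947 0.0878 0.0804] [0.003 0.003]
rear w2 z.082 [0.49299771 0.08984434 0.082     ] front [ 0.49735007 -0.0239223   0.082     ] [ 0.49737897 -0.02410555  0.082     ]
stack lid w1,top [ 0.6227 -0.3147  0.1434] [0.0004 0.0004]
stack all [ 0.6252 -0.3166  0.1314] [0.0013 0.0014 0.0019]
[ 0.62451242 -0.31606691  0.138     ]
lip z24 [ 0.53597692 -0.08892171  0.024     ]
lip z24 [ 0.46582298 -0.09186041  0.024     ]
guide z22 [0.53309625 0.05816096 0.022     ]
guide z22 [0.45861544 0.05547306 0.022     ]
board z10 [ 0.62578526 -0.11419698  0.01      ]
board z10 [ 0.37780949 -0.12391211  0.01      ]
guide end w2 [0.52813952 0.14558577 0.022     ]
guide end w2 [0.453304   0.14055294 0.022     ]
```

Heights agree with the text: lids at z 0.082, stack lid about 0.138, drawer bottom at 0. The bay origin is about (0.5005,-0.0905) with yaw about 0.037. Next I go to old_front along the tool axis, aiming for the grasp point (0.4974,-0.024,0.070).

```bash
python3 -m jog '[[[-0.0033,0.056,0,0,0,0,1],[0,0.0253,-0.0433,0,0,0,1],[0,0.0253,-0.0433,0,0,0,1],[0,0.0253,-0.0433,0,0,0,1],[0,0.0253,-0.0433,0,0,0,1],[0,0.0253,-0.0433,0,0,0,1],[0,0.0253,-0.0433,0,0,0,1],[0,0,0,0,0,0,1],[0,0,0,0,0,0,1]]]'
python3 - <<'E'
from h import *
d,s=snap('wrist','w3');print(s['t'],s['eef_pos'],s['ee_rot'],s['force'])
print(proj('w3',(.4974,-.024,.082)),proj('w3',(.493,.0895,.082)),proj('w3',(.4975,-.024,.07)))
E
```

```text
t: 4.5
eef_pos: [0.4993, -0.0242, 0.0813]
ee_rot: [2.619, 0.004, -3.101]
force: [-0.0, -0.8, 1.3]
width: 0.0873
4.5 [ 0.49930198 -0.02417848  0.08129707] [ 2.61875089  0.00361175 -3.10139761] [-0.01792617 -0.77715809  1.30261827]
[284.33074977 290.76896399] [283.27035942 368.75117033] [284.10264457 268.31267735]
```

View pics/w3.png

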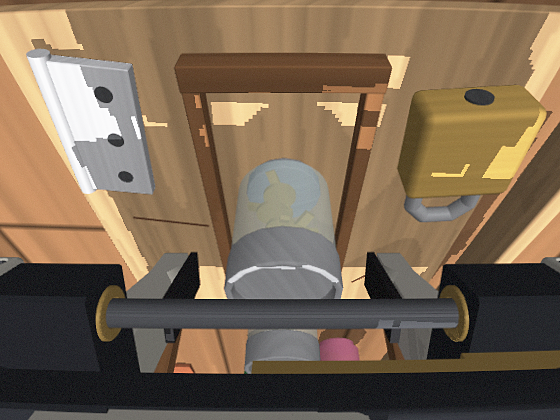

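w3 shows old_front between the jaws, lid centred near (283,280), fingers clear at columns 195 and 370. I correct by a few mm and close.

```bash
python3 -m jog '[[[-0.0015,-0.003,-0.006,0,0,0,1],[0,0,0,0,0,0,1],[0,0,0,0,0,0,0],[0,0,0,0,0,0,0],[0,0,0,0,0,0,0],[0,0,0,0,0,0,0],[0,0,0,0,0,0,0],[0,0,0,0,0,0,0]]]' 25
python3 - <<'E'
from h import *
d,s=snap('wrist','w4');print(s['t'],s['eef_pos'],s['ee_rot'],s['force'],s['moment'])
E
```

```text
t: 5.55
eef_pos: [0.4972, -0.0274, 0.0739]
ee_rot: [2.617, 0.002, -3.104]
force: [1.7, -0.5, 0.6]
width: 0.0533
5.55 [ 0.49724659 -0.02743055  0.07388648] [ 2.61740511e+00  1.79945225e-03 -3.10397999e+00] [ 1.7318279  -0.50843142  0.59483666] [-1.44630688 -0.70734438 -0.34233937]
```

View pics/w4.png

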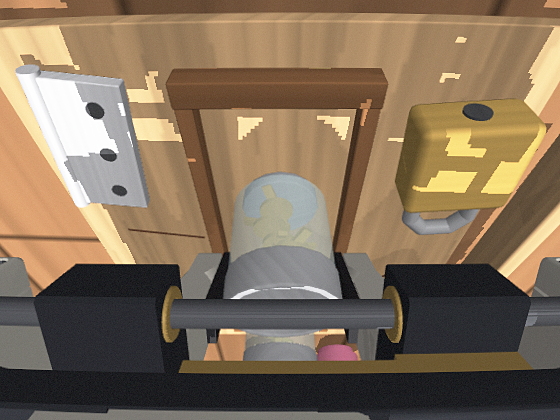

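```bash
python3 -m jog '[[[0,0,0.002,0,0,0,0],[0,0,0.002,0,0,0,0],[0.0003,-0.0076,0,0,0,0,0],[0.0003,-0.0076,0,0,0,0,0],[0.0003,-0.0076,0,0,0,0,0],[0.0003,-0.0076,0,0,0,0,0],[0.0003,-0.0076,0,0,0,0,0],[0,0,0,0,0,0,0],[0,0,0,0,0,0,0]]]'
python3 - <<'E'
from h import *
d,s=snap('wrist','w5');print(s['t'],s['eef_pos'],s['ee_rot'],s['force'],s['moment'])
E
```

```text
t: 6.72
eef_pos: [0.4983, -0.0653, 0.0777]
ee_rot: [2.617, 0.001, -3.104]
force: [0.2, 0.1, -1.8]
width: 0.0536
6.725 [ 0.49829894 -0.06534095  0.07772485] [ 2.61707935e+00  9.31404896e-04 -3.10407341e+00] [ 0.15362133  0.09858061 -1.75147206] [-2.03832568 -0.14191989 -0.00601955]
```

View pics/w5.png

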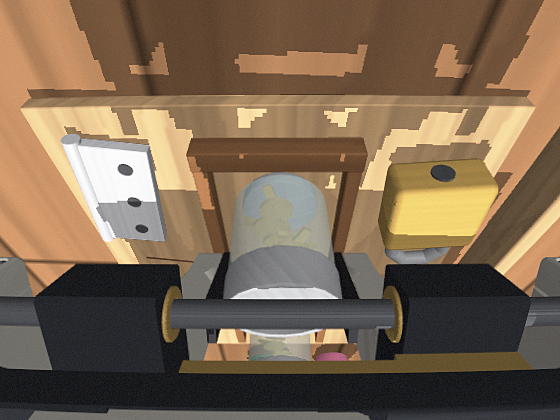

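Lifted about 4 mm (fz −1.8 N), with the glass just short of the lip. Lower, release, back off along the tool axis.

```bash
python3 -m jog '[[[0,0,-0.002,0,0,0,0],[0,0,-0.0015,0,0,0,0],[0,0,-0.0005,0,0,0,0],[0,0,0,0,0,0,0]]]'
python3 -m jog '[[[0,0,0,0,0,0,1],[0,0,0,0,0,0,1],[0,0,0,0,0,0,1],[0,0,0,0,0,0,1],[0,-0.01,0.017,0,0,0,1],[0,-0.025,0.043,0,0,0,1],[0,-0.025,0.043,0,0,0,1],[0,-0.01,0.017,0,0,0,1],[0,0,0,0,0,0,1]]]'
python3 - <<'E'
from h import *
d,s=snap('wrist','w6');print(s['t'],s['eef_pos'],s['ee_rot'],s['force'],s['moment'])
a=d['pixels'][100:310,160:400,::-1];cv2.imwrite('pics/w6c.png',cv2.resize(a,None,fx=3,fy=3,interpolation=2)[:600])
E
```

```text
t: 7.28
eef_pos: [0.4983, -0.0653, 0.0739]
ee_rot: [2.617, 0.001, -3.104]
force: [-0.7, 0.4, -0.0]
width: 0.0535
t: 8.4
eef_pos: [0.499, -0.137, 0.1962]
ee_rot: [2.619, 0.005, -3.105]
force: [-0.0, 0.1, 0.0]
width: 0.0877
8.4 [ 0.49903969 -0.13698177  0.19623725] [ 2.61927262  0.00497391 -3.10506996] [-0.00726294  0.09330999  0.01444684] [-1.59032812 -0.0914622  -0.00796933]
```

View pics/w6c.png

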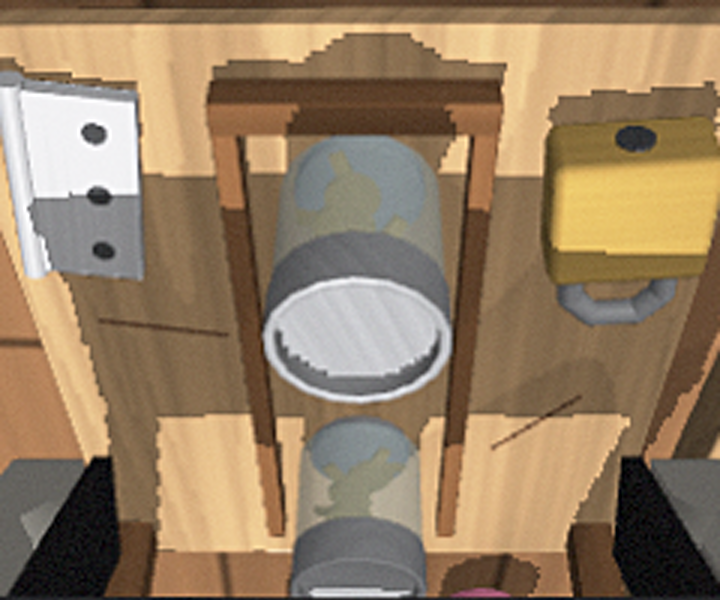

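Run:
```python
from h import *
c=lambda x,y:('w6',160+x/3,100+y/3)
print('front lid',onz(*c(358,339.5),.082), 'lip inner L/R',onz(*c(245,135),.024),onz(*c(467,135),.024),'rear L/R edge x at lid',onz(*c(292,600),.082),onz(*c(427,600),.082))
```

```text
front lid [ 0.49831152 -0.06116128  0.082     ] lip inner L/R [ 0.53406316 -0.0879094   0.024     ] [ 0.46677385 -0.0906006   0.024     ] rear L/R edge x at lid [0.52001421 0.09707831 0.082     ] [0.46586888 0.09453155 0.082     ]
```

old_front stands at bay x ≈ 28 mm, upright at the lip. Now old_rear, along the tool axis under the shelf.

```bash
python3 -m jog '[[[-0.002,0.0512,0,0,0,0,1],[-0.002,0.0512,0,0,0,0,1],[-0.002,0.0512,0,0,0,0,1],[0,0,0,0,0,0,1],[0,0,0,0,0,0,1]]]'
python3 - <<'E'
from h import *
d,s=snap('wrist','w7');print(s['t'],s['eef_pos'],s['ee_rot'],s['force'],s['q'])
print(proj('w7',(.493,.089,.082)),proj('w7',(.493,.089-.027,.082)))
T=R.from_euler('xyz',s['ee_rot']).as_matrix();print(T[:,2], np.array([.493,.089,.071])-.006*T[:,2]-s['eef_pos'])
E
```

```text
t: 9.07
eef_pos: [0.4919, 0.0185, 0.1933]
ee_rot: [2.617, 0.0, -3.102]
force: [-0.2, 0.7, 0.3]
width: 0.0877
9.075 [0.4918749  0.01849623 0.19334216] [ 2.61749601e+00  1.08335471e-04 -3.10239414e+00] [-0.22580703  0.69771605  0.29785361] [ 0.00815134  0.20226192 -0.23486742 -0.56392531 -1.21052374  0.25521964]
[276.3902092  211.19292922] [277.32104622 187.93639097]
[-0.01951741  0.50005037 -0.86577636] [ 0.00124221  0.06750347 -0.1171475 ]
```

View pics/w7.png

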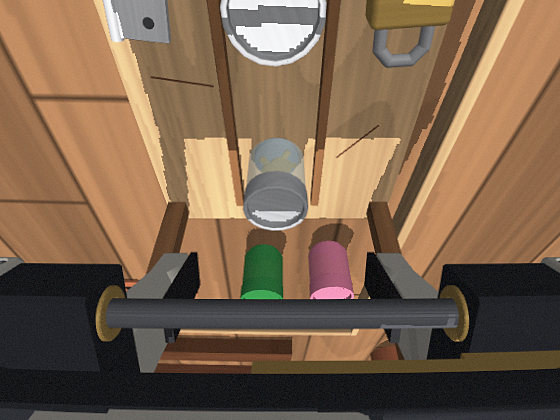

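w7 shows the old_rear lid centre at about (276,211), against a predicted (276,211).

```bash
python3 -m jog '[[[0.0003,0.0169,-0.0293,0,0,0,1],[0.0003,0.0169,-0.0293,0,0,0,1],[0.0003,0.0169,-0.0293,0,0,0,1],[0.0003,0.0169,-0.0293,0,0,0,1],[0,0,0,0,0,0,1],[0,0,0,0,0,0,1]]]'
python3 - <<'E'
from h import *
d,s=snap('wrist','w8');print(s['t'],s['eef_pos'],s['ee_rot'],s['force'])
T=R.from_euler('xyz',s['ee_rot']).as_matrix();print( np.array([.493,.089,.071])-.006*T[:,2]-s['eef_pos'])
snap('scene','s8'); a=cv2.imread('pics/s8.png')[120:310,190:390]; cv2.imwrite('pics/s8c.png',cv2.resize(a,None,fx=3,fy=3,interpolation=2))
E
```

```text
t: 9.88
eef_pos: [0.4941, 0.0848, 0.0769]
ee_rot: [2.618, 0.001, -3.105]
force: [-0.2, 0.4, 1.1]
width: 0.0874
9.875 [0.49412727 0.08475844 0.07690186] [ 2.61774939e+00  1.18916458e-03 -3.10450109e+00] [-0.18972278  0.35750536  1.08205591]
[-0.00102215  0.00124213 -0.00070645]
```

View pics/s8c.png

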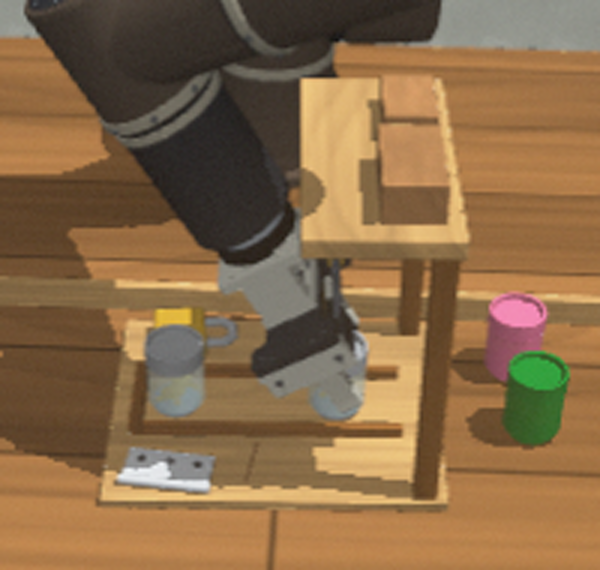

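View pics/w8.png

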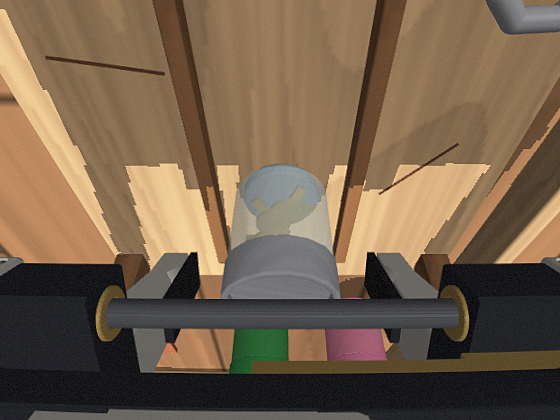

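Jaws straddle old_rear, and the wrist is clear of the shelf. Grip.

```bash
python3 -m jog '[[[-0.001,0.001,-0.001,0,0,0,1],[0,0,0,0,0,0,0],[0,0,0,0,0,0,0],[0,0,0,0,0,0,0],[0,0,0,0,0,0,0],[0,0,0,0,0,0,0],[0,0,0,0,0,0,0],[0,-0.002,0.002,0,0,0,0],[0,-0.002,0.002,0,0,0,0],[0,0,0,0,0,0,0]]]' 25
python3 -m jog '[[[0.0003,-0.0085,0,0,0,0,0],[0.0003,-0.0085,0,0,0,0,0],[0.0003,-0.0085,0,0,0,0,0],[0.0003,-0.0085,0,0,0,0,0],[0.0003,-0.0085,0,0,0,0,0],[0.0003,-0.0085,0,0,0,0,0],[0.0003,-0.0085,0,0,0,0,0],[0.0003,-0.0085,0,0,0,0,0],[0.0003,-0.0085,0,0,0,0,0],[0.0003,-0.0085,0,0,0,0,0],[0,0,0,0,0,0,0],[0,0,0,0,0,0,0]]]'
python3 - <<'E'
from h import *
d,s=snap('wrist','w9');print(s['t'],s['eef_pos'],s['ee_rot'],s['force'])
snap('scene','s9'); a=cv2.imread('pics/s9.png')[190:310,190:390]; cv2.imwrite('pics/s9c.png',cv2.resize(a,None,fx=4,fy=4,interpolation=2))
snap('top','t9')
E
```

```text
t: 11.22
eef_pos: [0.4924, 0.0826, 0.0796]
ee_rot: [2.617, 0.001, -3.104]
force: [-0.2, -0.4, -2.8]
width: 0.0532
t: 12.72
eef_pos: [0.4955, -0.0021, 0.0795]
ee_rot: [2.617, 0.001, -3.104]
force: [-0.1, -0.8, -1.4]
width: 0.0535
12.725 [ 0.49551404 -0.00212818  0.0795476 ] [ 2.61704848e+00  9.60765429e-04 -3.10409140e+00] [-0.0990484  -0.75981083 -1.4434418 ]
```

View pics/s9c.png

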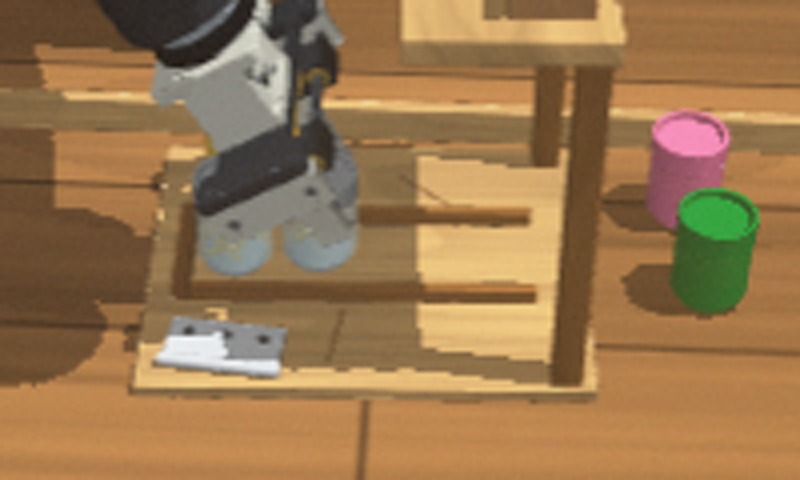

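View pics/w9.png

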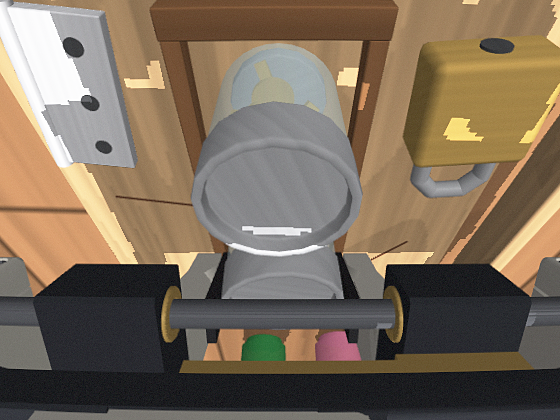

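```bash
python3 -m jog '[[[0.0005,-0.003,0,0,0,0,0],[0.0005,-0.003,0,0,0,0,0],[0,0,0,0,0,0,0],[0,0,-0.002,0,0,0,0],[0,0,-0.0015,0,0,0,0],[0,0,0,0,0,0,0]]]'
python3 - <<'E'
from h import *
d,s=snap('wrist','w10');print(s['t'],s['eef_pos'],s['ee_rot'],s['force'])
snap('scene','s10'); a=cv2.imread('pics/s10.png')[190:310,190:390]; cv2.imwrite('pics/s10c.png',cv2.resize(a,None,fx=4,fy=4,interpolation=2))
E
```

```text
t: 13.62
eef_pos: [0.4965, -0.0081, 0.0759]
ee_rot: [2.617, 0.001, -3.104]
force: [0.2, 1.9, -1.2]
width: 0.0535
13.625 [ 0.49645793 -0.00810752  0.07588633] [ 2.61711161e+00  7.29588993e-04 -3.10388875e+00] [ 0.22382288  1.85193356 -1.15753558]
```

View pics/s10c.png

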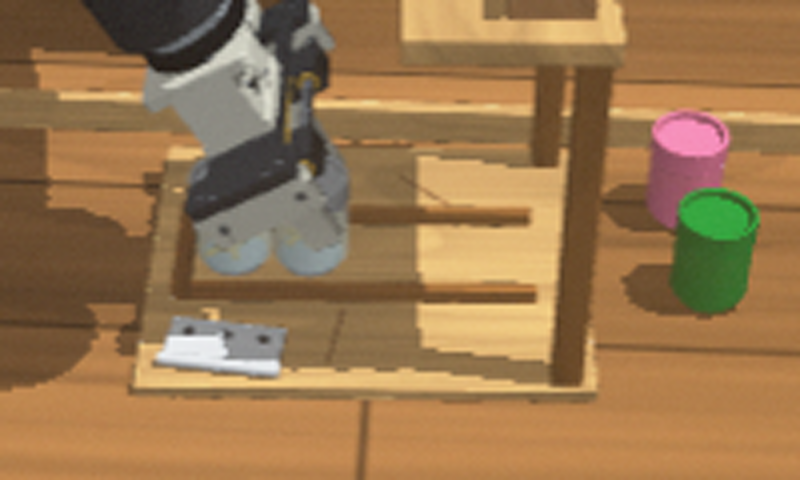

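View pics/w10.png

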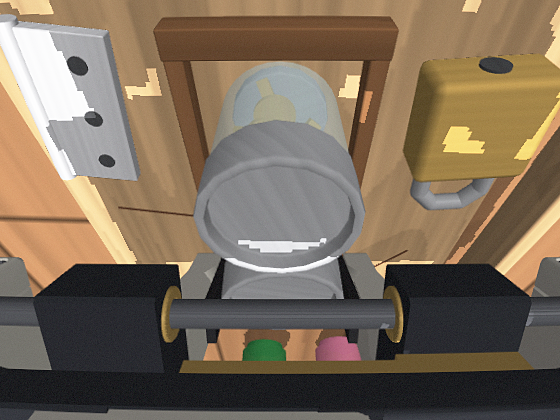

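Contact felt (fy 1.9 N), the row is closed up. Settle, release, retreat.

```bash
python3 -m jog '[[[0,0,-0.0005,0,0,0,0],[0,0,0,0,0,0,0],[0,0,0,0,0,0,1],[0,0,0,0,0,0,1],[0,0,0,0,0,0,1],[0,0,0,0,0,0,1],[0,-0.01,0.017,0,0,0,1],[0,-0.02,0.035,0,0,0,1],[0,-0.03,0.052,0,0,0,1],[0,-0.03,0.052,0,0,0,1],[0,-0.02,0.035,0,0,0,1],[0,0,0,0,0,0,1]]]'
python3 - <<'E'
from h import *
d,s=snap('wrist','w11');print(s['t'],s['eef_pos'],s['ee_rot'],s['force'])
a=d['pixels'][50:300,130:430,::-1];cv2.imwrite('pics/w11c.png',cv2.resize(a,None,fx=2.4,fy=2.4,interpolation=2))
E
```

```text
t: 15.22
eef_pos: [0.4975, -0.1208, 0.2708]
ee_rot: [2.621, 0.007, -3.106]
force: [-0.2, 0.2, -0.2]
width: 0.0876
15.225 [ 0.49750031 -0.12076503  0.27078422] [ 2.62081585  0.00741851 -3.10566177] [-0.16397116  0.18246537 -0.20315319]
```

View pics/w11c.png

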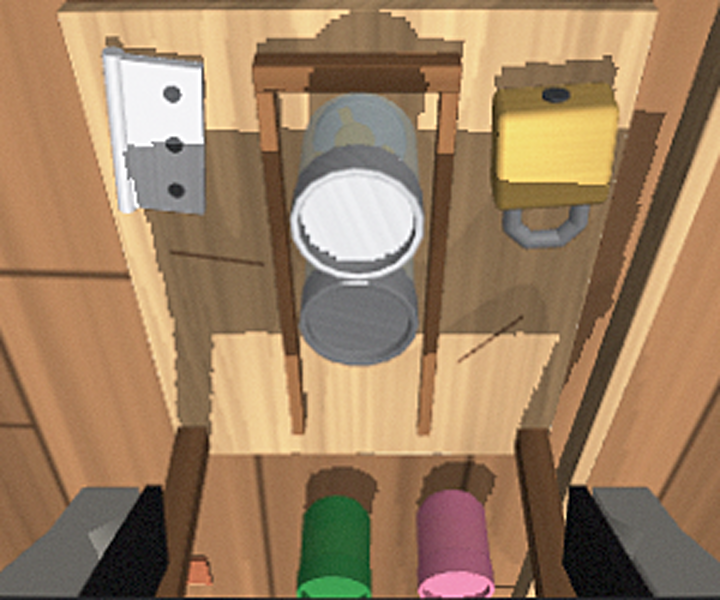

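Both older cans stand closed up, with lids at crop (357,222) and (359,320). Now over to the stack.

```bash
python3 -m jog '[[[0.0217,-0.0458,-0.001,0,0,0,1],[0.0217,-0.0458,-0.001,0,0,0,1],[0.0217,-0.0458,-0.001,0,0,0,1],[0.0217,-0.0458,-0.001,0,0,0,1],[0.0217,-0.0458,-0.001,0,0,0,1],[0.0217,-0.0458,-0.001,0,0,0,1],[0,0,0,0,0,0,1],[0,0,0,0,0,0,1]]]'
python3 - <<'E'
from h import *
c=lambda x,y:('w11',130+x/2.4,50+y/2.4)
print('front',onz(*c(357,222),.082),'rear',onz(*c(359,320),.082))
d,s=snap('wrist','w12');print(s['t'],s['eef_pos'],s['ee_rot'],s['force'],s['q'])
print(proj('w12',(.6245,-.316,.138)))
a=d['pixels'][60:310,130:430,::-1];cv2.imwrite('pics/w12c.png',cv2.resize(a,None,fx=2.4,fy=2.4,interpolation=2))
E
```

```text
t: 16.27
eef_pos: [0.6264, -0.3926, 0.2592]
ee_rot: [2.616, -0.001, -3.104]
force: [0.6, 0.4, 1.3]
width: 0.0873
front [ 0.49920383 -0.06396007  0.082     ] rear [ 0.49675792 -0.01028746  0.082     ]
16.275 [ 0.62643871 -0.39264462  0.25916236] [ 2.61579881e+00 -1.01916140e-03 -3.10399002e+00] [0.61365985 0.43635732 1.32150338] [-0.52833162  0.67295069  0.62672551 -0.44980655 -1.80247296  0.52288857]
[279.83419461 207.3428286 ]
```

View pics/w12c.png

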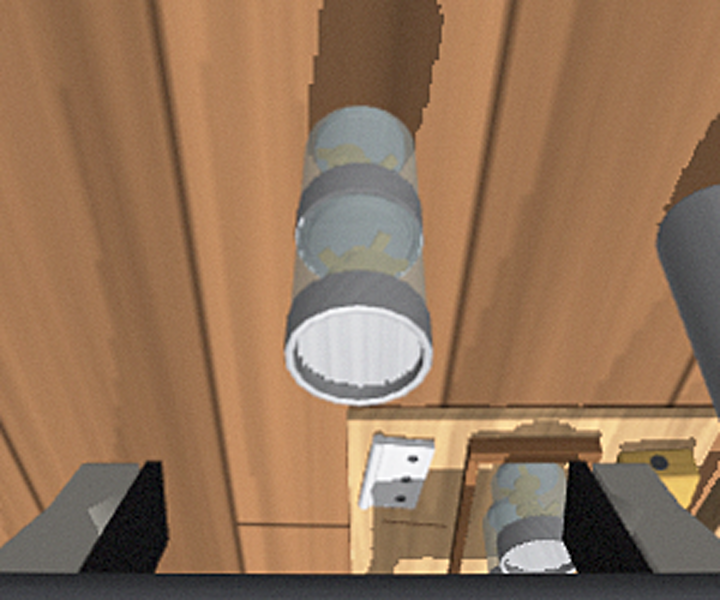

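w12 shows the stack lid centre at about (279.6,207.7), against a predicted (279.8,207.3). The spare is below it at about (280,130), and the two lane cans are at right. Go in.

Run:
```python
from h import *
s=monitor.get_state();T=R.from_euler('xyz',s['ee_rot']).as_matrix();print( np.array([.6245,-.316,.1275])-.006*T[:,2]-s['eef_pos'])
```

```text
[-0.0018828   0.073256   -0.12764253]
```

```bash
python3 -m jog '[[[-0.0004,0.0146,-0.0255,0,0,0,1],[-0.0004,0.0146,-0.0255,0,0,0,1],[-0.0004,0.0146,-0.0255,0,0,0,1],[-0.0004,0.0146,-0.0255,0,0,0,1],[-0.0003,0.0146,-0.0255,0,0,0,1],[0,0,0,0,0,0,1],[0,0,0,0,0,0,1],[0,0,0,0,0,0,1]]]'
python3 - <<'E'
from h import *
d,s=snap('wrist','w13');print(s['t'],s['eef_pos'],s['ee_rot'],s['force'])
T=R.from_euler('xyz',s['ee_rot']).as_matrix();print( np.array([.6245,-.316,.1275])-.006*T[:,2]-s['eef_pos'])
E
```

```text
t: 17.32
eef_pos: [0.6254, -0.3208, 0.1349]
ee_rot: [2.619, 0.003, -3.104]
force: [0.4, -0.1, -0.2]
width: 0.0883
17.325 [ 0.62535842 -0.32081316  0.13487992] [ 2.61890512  0.00330427 -3.10399652] [ 0.36710587 -0.11035261 -0.20258117]
[-0.000763    0.00181937 -0.00218107]
```

View pics/w13.png

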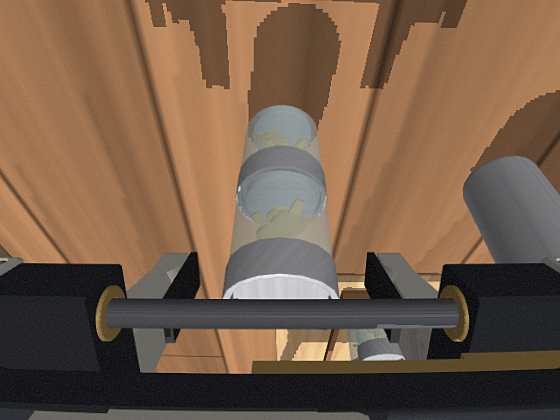

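```bash
python3 -m jog '[[[-0.0008,0.0018,-0.0022,0,0,0,1],[0,0,0,0,0,0,1],[0,0,0,0,0,0,0],[0,0,0,0,0,0,0],[0,0,0,0,0,0,0],[0,0,0,0,0,0,0],[0,0,0,0,0,0,0],[0,0,0,0,0,0,0]]]' 30
python3 - <<'E'
from h import *
d,s=snap('wrist','w14');print(s['t'],s['eef_pos'],s['ee_rot'],s['force'],s['moment'])
E
```

```text
t: 18.38
eef_pos: [0.6241, -0.3182, 0.1309]
ee_rot: [2.617, 0.001, -3.104]
force: [1.0, -0.4, -0.4]
width: 0.0534
18.375 [ 0.62414702 -0.31819305  0.1308851 ] [ 2.61730193e+00  1.21912300e-03 -3.10387308e+00] [ 1.0121152  -0.44088854 -0.37924774] [-1.57806991 -0.37257631 -0.11075802]
```

View pics/w14.png

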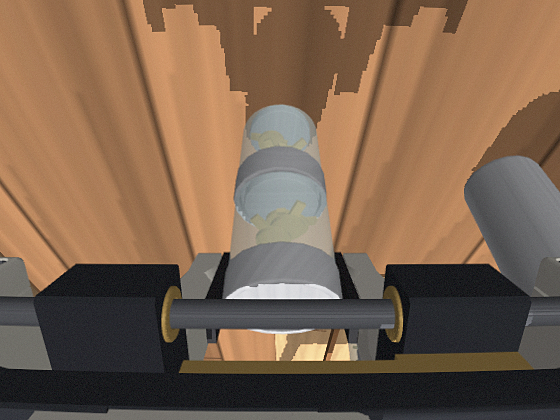

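Held at 53.4 mm. Lift straight up, slowly at first.

```bash
python3 -m jog '[[[0,0,0.003,0,0,0,0],[0,0,0.004,0,0,0,0],[0,0,0.005,0,0,0,0],[0,0,0.008,0,0,0,0],[0,0,0.015,0,0,0,0],[0,0,0.02,0,0,0,0],[0,0,0.02,0,0,0,0],[0,0,0.015,0,0,0,0],[0,0,0,0,0,0,0],[0,0,0,0,0,0,0]]]'
python3 - <<'E'
from h import *
d,s=snap('wrist','w15');print(s['t'],s['eef_pos'],s['ee_rot'],s['force'],s['moment'])
snap('scene','s15')
E
```

```text
t: 19.68
eef_pos: [0.6238, -0.3179, 0.2203]
ee_rot: [2.617, 0.0, -3.104]
force: [0.1, -0.5, -3.5]
width: 0.0533
19.675 [ 0.62383934 -0.31794215  0.22026918] [ 2.61651184e+00  3.81729210e-04 -3.10400062e+00] [ 0.08180015 -0.53367368 -3.45917303] [-2.12569478 -0.11353193  0.01159187]
```

View pics/s15.png

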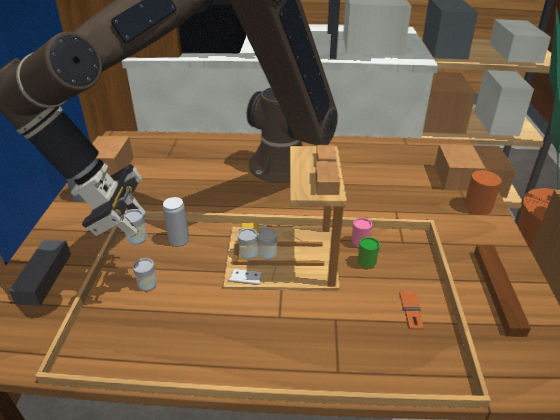

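View pics/w15.png

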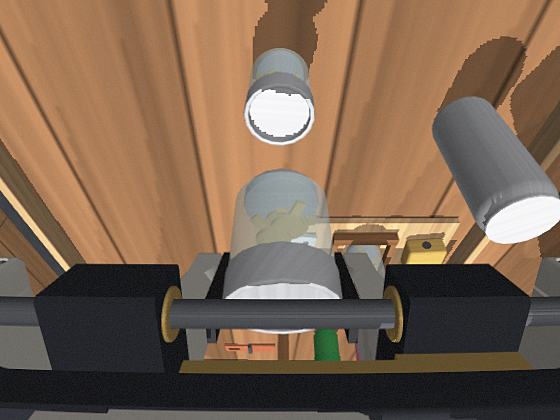

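The spare stayed at (145,275) and new_can hangs upright in the grip. Carry it over the lane, high.

```bash
python3 -m jog '[[[-0.01,0.022,0,0,0,0,0],[-0.016,0.036,0,0,0,0,0],[-0.016,0.036,0,0,0,0,0],[-0.016,0.036,0,0,0,0,0],[-0.016,0.036,0,0,0,0,0],[-0.016,0.036,0,0,0,0,0],[-0.016,0.036,0,0,0,0,0],[-0.013,0.029,0,0,0,0,0],[-0.008,0.016,0,0,0,0,0],[0,0,0,0,0,0,0],[0,0,0,0,0,0,0]]]'
python3 - <<'E'
from h import *
d,s=snap('wrist','w16');print(s['t'],s['eef_pos'],s['ee_rot'],s['force'],s['moment'])
snap('scene','s16');a=cv2.imread('pics/s16.png')[130:310,180:390]; cv2.imwrite('pics/s16c.png',cv2.resize(a,None,fx=3.3,fy=3.3,interpolation=2))
E
```

```text
t: 21.15
eef_pos: [0.4974, -0.0358, 0.2207]
ee_rot: [2.618, 0.001, -3.104]
force: [-0.7, -0.4, -3.4]
width: 0.0536
21.15 [ 0.49741054 -0.03579773  0.22070649] [ 2.61777158e+00  9.98489738e-04 -3.10398969e+00] [-0.67234952 -0.38695434 -3.44864752] [-2.11384041 -0.17930395 -0.00244339]
```

View pics/s16c.png

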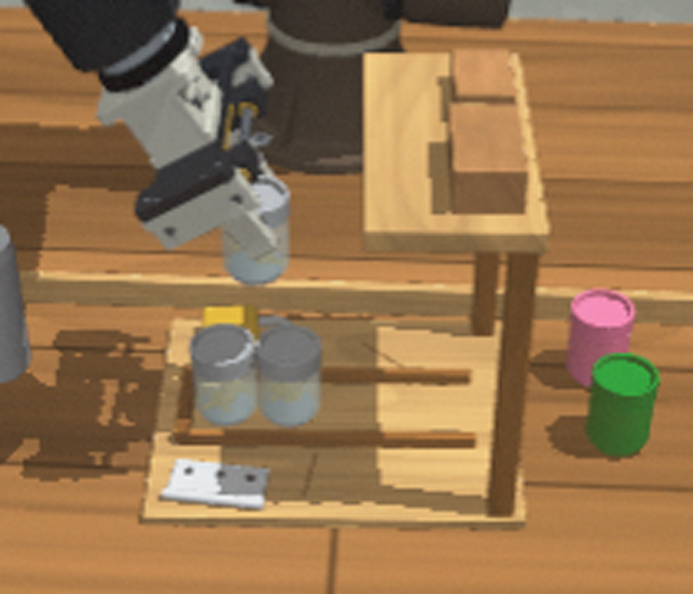

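View pics/w16.png

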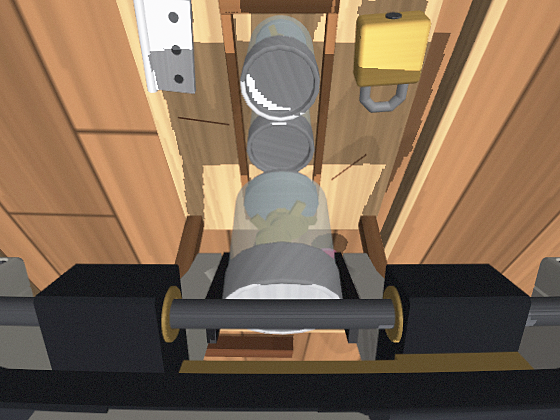

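```bash
python3 - <<'E'
from h import *
print('rear',onz('w16',280.5,146,.082),'back edge',onz('w16',281,173,.082),'front',onz('w16',281,77,.082))
s=lambda x,y:('scene0',180+x/3.3,130+y/3.3)
print('scene front,rear',onz(*s(223,347),.082),onz(*s(290,347),.082))
E
python3 -m jog '[[[0,0,-0.02,0,0,0,0],[0,0,-0.025,0,0,0,0],[0,0,-0.015,0,0,0,0],[0,0,0,0,0,0,0],[0,0,0,0,0,0,0]]]'
```

```text
rear [ 0.49702336 -0.01191167  0.082     ] back edge [0.49562881 0.01635814 0.082     ] front [ 0.4986388  -0.06870643  0.082     ]
scene front,rear [ 0.50815504 -0.06116478  0.082     ] [ 0.50510532 -0.00694183  0.082     ]
t: 21.88
eef_pos: [0.4975, -0.0355, 0.1612]
ee_rot: [2.618, 0.002, -3.104]
force: [0.0, 0.1, -2.8]
width: 0.0538
```

```bash
python3 -m jog '[[[-0.0003,0.01,0,0,0,0,0],[-0.0004,0.0145,0,0,0,0,0],[-0.0004,0.0145,0,0,0,0,0],[-0.0004,0.0145,0,0,0,0,0],[-0.0004,0.0145,0,0,0,0,0],[-0.0004,0.012,0,0,0,0,0],[-0.0002,0.006,0,0,0,0,0],[0,0,0,0,0,0,0],[0,0,0,0,0,0,0]]]'
python3 - <<'E'
from h import *
d,s=snap('wrist','w17');print(s['t'],s['eef_pos'],s['ee_rot'],s['force'],s['moment'])
snap('scene','s17');a=cv2.imread('pics/s17.png')[130:310,180:390]; cv2.imwrite('pics/s17c.png',cv2.resize(a,None,fx=3.3,fy=3.3,interpolation=2))
snap('top','t17');a=cv2.imread('pics/t17.png')[165:290,215:425]; cv2.imwrite('pics/t17c.png',cv2.resize(a,None,fx=3.8,fy=3.8,interpolation=2))
E
```

```text
t: 23.0
eef_pos: [0.4946, 0.0505, 0.1608]
ee_rot: [2.617, 0.001, -3.104]
force: [0.6, 0.0, -2.3]
width: 0.0534
23.0 [0.49460459 0.05048522 0.16080156] [ 2.61748680e+00  9.87647013e-04 -3.10401525e+00] [ 0.56659353  0.01387627 -2.29361374] [-2.11453654 -0.16315301  0.05718323]
```

View pics/s17c.png

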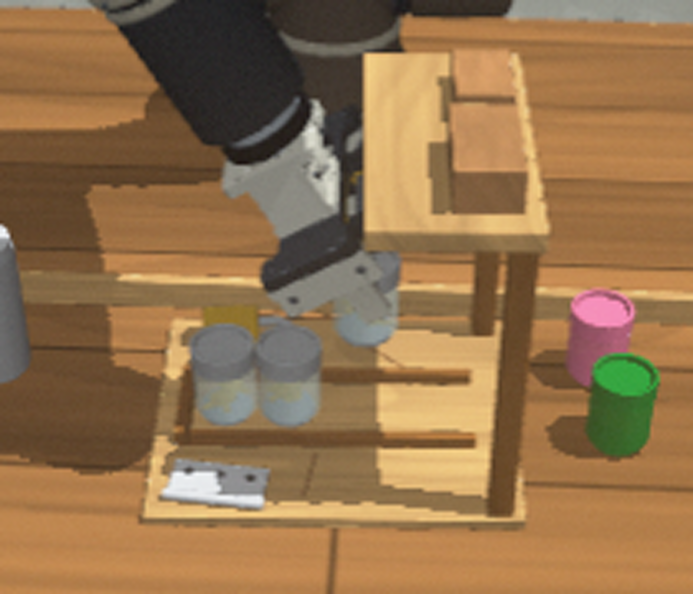

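View pics/w17.png

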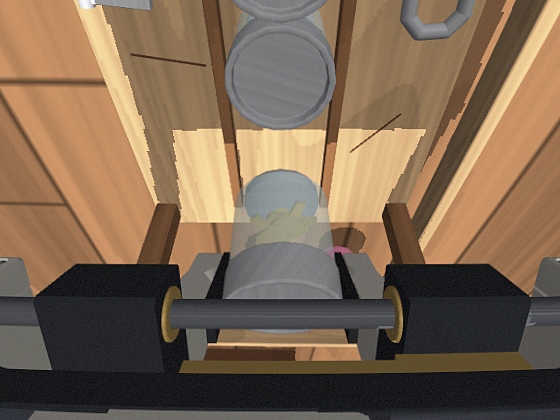

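View pics/t17c.png

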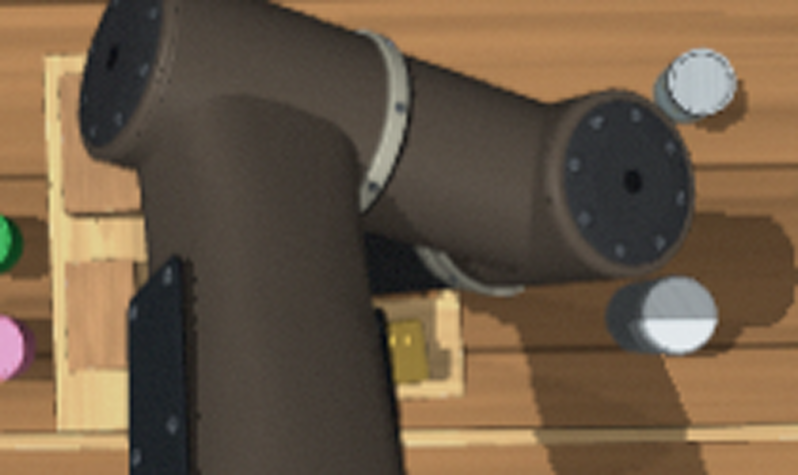

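```bash
python3 - <<'E'
from h import *
print('back edge',onz('w17',281,130,.082))
E
python3 -m jog '[[[0,0,-0.008,0,0,0,0],[0,0,-0.008,0,0,0,0],[0,0,-0.012,0,0,0,0],[0,0,-0.016,0,0,0,0],[0,0,-0.016,0,0,0,0],[0,0,-0.012,0,0,0,0],[0,0,-0.007,0,0,0,0],[0,0,-0.003,0,0,0,0],[0,0,0,0,0,0,0],[0,0,0,0,0,0,0]]]'
python3 - <<'E'
from h import *
d,s=snap('wrist','w18');print(s['t'],s['eef_pos'],s['ee_rot'],s['force'],s['moment'])
snap('scene','s18');a=cv2.imread('pics/s18.png')[130:310,180:390]; cv2.imwrite('pics/s18c.png',cv2.resize(a,None,fx=3.3,fy=3.3,interpolation=2))
E
```

```text
back edge [0.49560364 0.01857091 0.082     ]
t: 24.4
eef_pos: [0.4949, 0.0508, 0.0793]
ee_rot: [2.617, 0.002, -3.104]
force: [-0.1, 0.1, -2.3]
width: 0.0537
24.4 [0.49486413 0.05078529 0.07933835] [ 2.61730553e+00  1.99726080e-03 -3.10376305e+00] [-0.11499449  0.13982514 -2.25919702] [-2.1283724 -0.1399803 -0.0043117]
```

View pics/s18c.png

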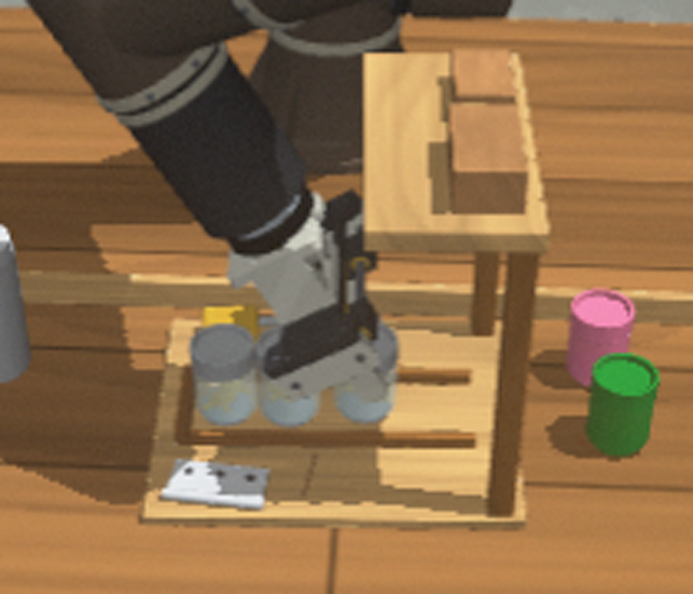

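View pics/w18.png

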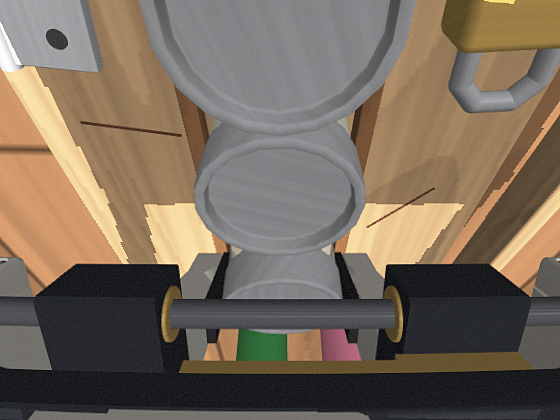

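About 8 mm still to close. Slide forward while lifted about 4 mm, watching fy.

```bash
python3 -m jog '[[[0.0001,-0.0035,0,0,0,0,0],[0.0001,-0.003,0,0,0,0,0],[0,0,0,0,0,0,0],[0,0,0,0,0,0,0]]]'
python3 -m jog '[[[0,-0.001,0,0,0,0,0],[0,0,0,0,0,0,0]]]'
```

```text
t: 25.0
eef_pos: [0.4948, 0.0442, 0.0788]
ee_rot: [2.617, 0.001, -3.104]
force: [0.0, -0.7, -3.0]
width: 0.0537
t: 25.25
eef_pos: [0.4948, 0.0433, 0.0788]
ee_rot: [2.617, 0.001, -3.104]
force: [0.2, 0.4, -3.8]
width: 0.0533
```

```bash
python3 -m jog '[[[0,-0.0008,0,0,0,0,0],[0,0,0,0,0,0,0],[0,0,0,0,0,0,0]]]'
python3 - <<'E'
from h import *
d,s=snap('wrist','w19');print(s['force'])
snap('scene','s19');a=cv2.imread('pics/s19.png')[190:310,190:390]; cv2.imwrite('pics/s19c.png',cv2.resize(a,None,fx=4,fy=4,interpolation=2))
E
```

```text
t: 25.62
eef_pos: [0.4948, 0.0425, 0.0789]
ee_rot: [2.617, 0.001, -3.104]
force: [0.0, 0.0, -2.9]
width: 0.0535
[ 0.01590799  0.00705123 -2.94157621]
```

View pics/s19c.png

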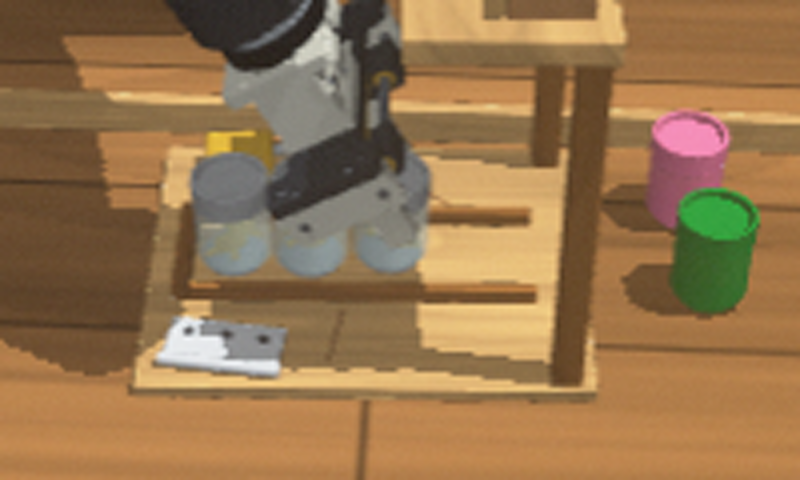

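```bash
python3 -m jog '[[[0,-0.0012,0,0,0,0,0],[0,0,0,0,0,0,0],[0,0,0,0,0,0,0]]]'
python3 -m jog '[[[0,-0.0008,0,0,0,0,0],[0,0,0,0,0,0,0],[0,0,0,0,0,0,0]]]'
```

```text
t: 26.1
eef_pos: [0.4948, 0.0414, 0.0789]
ee_rot: [2.617, 0.001, -3.104]
force: [0.4, 1.6, -1.8]
width: 0.0536
t: 26.48
eef_pos: [0.4948, 0.0407, 0.0789]
ee_rot: [2.617, 0.001, -3.104]
force: [0.2, 3.8, -1.7]
width: 0.0537
```

Contact at fy 1.6–3.8 N. Ease back 0.7 mm, lower and watch fz.

```bash
python3 -m jog '[[[0,0.0007,0,0,0,0,0],[0,0,-0.002,0,0,0,0],[0,0,-0.0015,0,0,0,0],[0,0,0,0,0,0,0],[0,0,0,0,0,0,0]]]'
```

```text
t: 27.1
eef_pos: [0.4948, 0.041, 0.0753]
ee_rot: [2.617, 0.001, -3.104]
force: [0.1, 0.6, -3.2]
width: 0.0537
```

```bash
python3 -m jog '[[[0,0,-0.0006,0,0,0,0],[0,0,0,0,0,0,0],[0,0,0,0,0,0,0]]]'
```

```text
t: 27.48
eef_pos: [0.4948, 0.0412, 0.0749]
ee_rot: [2.617, 0.001, -3.104]
force: [0.1, -0.9, -1.6]
width: 0.0536
```

```bash
python3 -m jog '[[[0,0,-0.0006,0,0,0,0],[0,0,0,0,0,0,0],[0,0,0,0,0,0,0]]]'
```

```text
t: 27.85
eef_pos: [0.4949, 0.0412, 0.0747]
ee_rot: [2.617, 0.002, -3.104]
force: [-1.0, -1.0, 5.7]
width: 0.0535
```

```bash
python3 -m jog '[[[0,0,-0.0006,0,0,0,0],[0,0,0,0,0,0,0],[0,0,0,0,0,0,0]]]'; python3 -c "
from h import *
d,s=snap('wrist','w20');print(s['force'])"
```

```text
t: 28.22
eef_pos: [0.495, 0.0413, 0.0747]
ee_rot: [2.617, 0.002, -3.103]
force: [-2.2, -1.6, 10.0]
width: 0.0534
[-2.24264967 -1.63566486  9.96062445]
```

View pics/w20.png

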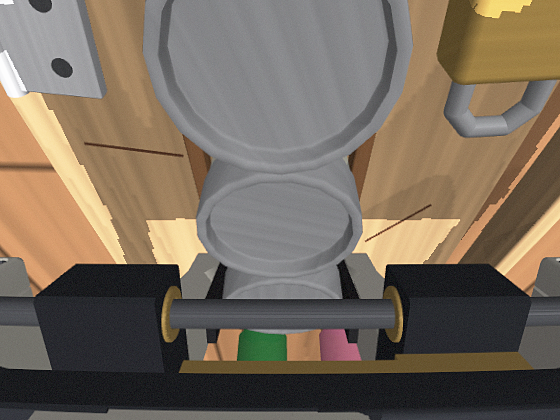

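On the floor (fz +10 N). Relax, release, retreat along the tool axis.

```bash
python3 -m jog '[[[0,0,0.001,0,0,0,0],[0,0,0,0,0,0,0],[0,0,0,0,0,0,1],[0,0,0,0,0,0,1],[0,0,0,0,0,0,1],[0,0,0,0,0,0,1],[0,-0.01,0.017,0,0,0,1],[0,-0.02,0.035,0,0,0,1],[0,-0.03,0.052,0,0,0,1],[0,-0.03,0.052,0,0,0,1],[0,-0.03,0.035,0,0,0,1],[0,0,0,0,0,0,1]]]'
python3 - <<'E'
from h import *
d,s=snap('wrist','w21');print(s['t'],s['eef_pos'],s['force'])
a=d['pixels'][20:300,130:430,::-1];cv2.imwrite('pics/w21c.png',cv2.resize(a,None,fx=2.1,fy=2.1,interpolation=2))
snap('scene','s21');a=cv2.imread('pics/s21.png')[190:310,100:390]; cv2.imwrite('pics/s21c.png',cv2.resize(a,None,fx=2.7,fy=2.7,interpolation=2))
E
```

```text
t: 29.78
eef_pos: [0.4957, -0.0817, 0.2697]
ee_rot: [2.62, 0.007, -3.106]
force: [0.7, 0.2, -0.9]
width: 0.0877
29.775 [ 0.4957491  -0.08168356  0.26968514] [ 0.68775331  0.18228263 -0.86664781]
```

View pics/w21c.png

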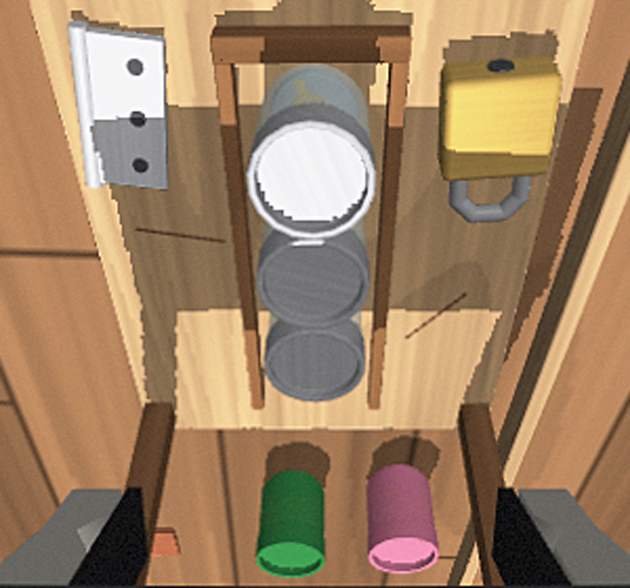

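View pics/s21c.png

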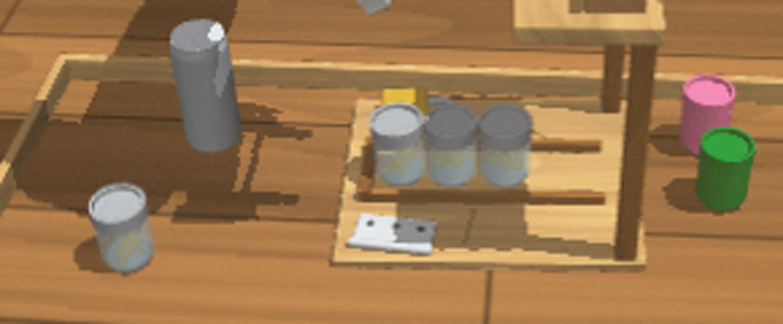

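The row of three stands upright and closed up, with lids at crop (311,178), (313,278) and (315,358). The spare, padlock and hinge are in place. A last numeric check:

Run:
```python
from h import *
c=lambda x,y:('w21',130+x/2.1,20+y/2.1)
o=np.array([.5005,-.0902]);ax=np.array([-.037,.9993]);ay=np.array([.9993,.037])
for n,p in [('front',(311,179)),('rear',(313,277)),('new',(315,358))]:
    q=onz(*c(*p),.082);print(n,q.round(4),'bay x',((q[:2]-o)@ax).round(4),'off',((q[:2]-o)@ay).round(4))
print('back edge new',onz(*c(315,400),.082),'lip',onz(*c(311,62),.024))
t=lambda x,y:(215+x/3.8,165+y/3.8)
print('spare lid after (top)',onz('t17',*t(700,83),.072))
b=lambda x,y:('w12',130+x/2.4,60+y/2.4)
print('spare foot-lid before: w12 lid L/R',onz(*b(297,222),.062),onz(*b(424,222),.062), 'after w15',onz('w15',279.5,112,.072))
```

```text
front [ 0.4992 -0.0653  0.082 ] bay x 0.0249 off -0.0004
rear [ 0.4969 -0.0143  0.082 ] bay x 0.0759 off -0.0008
new [0.4943 0.0386 0.082 ] bay x 0.1289 off -0.0014
back edge new [0.49327767 0.07124294 0.082     ] lip [ 0.50075398 -0.09007868  0.024     ]
spare lid after (top) [ 0.62263621 -0.31450875  0.072     ]
spare foot-lid before: w12 lid L/R [ 0.65142156 -0.31514193  0.062     ] [ 0.59735499 -0.31712552  0.062     ] after w15 [ 0.62498768 -0.31833284  0.072     ]
```

```bash
python3 -c "
from station import job_done,monitor
print(monitor.get_state()['t']);print(job_done())"
```

```text
29.875
the job is handed in; nothing more can be done
None
```

The job is handed in at 29.9 s of the 62 s. The three canisters stand upright in a closed-up row in the lane: old_front at the lip, then old_rear, then new_can.

I took each canister by the lid with the tool tilted 30° to clear the shelf. The two older ones were lifted about 4 mm and carried forward rather than dragged, so they would not tip. new_can went straight up off the spare, was set down behind the row, and slid forward until it touched (up to 3.8 N) before I released it.

**Row:** the last pictures put the centres at bay x of about 25, 76 and 129 mm, all within 2 mm of the lane's middle. The spacings came out at 51 and 53 mm, but touching lids must be 54 mm apart, so these readings are 1 to 3 mm short. The pictures show no visible gap.

**Lip:** earlier views put old_front anywhere from 25 to 29 mm from the lip, and the final one reads 25 mm. It cannot be closer than 26 mm, so it is at the lip to within a few millimetres.

**Spare canister:** it is at about (0.623 to 0.625, -0.315 to -0.318) m, against about (0.6245, -0.316) m for the stack before the lift, which is within measuring error.

**Forces and bystanders:** the highest force I read was about 10 N, when setting new_can down. The padlock, hinge, oil tin and the green and pink canisters look unmoved by eye. I did not re-measure them, and I did not check the hasp again.

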